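# Put the planes away and snap the till's drop bar shut

## Robot

A 7-joint arm with a two-finger parallel gripper is mounted at the origin on the work surface. World frame = base frame: x ahead of the robot, y to its left, z up, the work surface at z = 0. Lengths are in m, angles in rad, forces in N, time in s.
With the tool pointing down it reaches from about 0.425 to 0.925 m from the base axis. Payload 6.8 kg.
Tool frame: the origin (TCP) lies at the very end of the fingers, on their centre line; the grasp point (between the pads) lies 19 mm behind it; z points along the fingers, y is the direction in which the jaws open and shut (so a half turn about z gives the same grasp; the last joint's range is limited). The gripper opens to 85 mm and grips with 20 to 120 N. Pads are 22 mm wide; open, the fingers measure 114 mm over their backs; the gripper's body (76 mm by 85 mm) begins 54 mm behind the grasp point. The pads swing forward as they close: fully open they stand 13 mm farther back than shut.
Start: joints at [-1.317, 0.477, 0.022, 1.555, -0.011, 1.109, -0.083], TCP at [0.239, 0.631, 0.231] pointing down, gripper open.
Joint ranges: [-2.96, 2.96], [-0.34, 2.1], [-1.41, 1.46], [0.24, 2.44], [-1.37, 4.51], [0.17, 1.92], [-2.96, 2.96]. Speed limits (rad/s): [2.39, 2.39, 3.14, 3.14, 3.14, 3.14, 3.14].

## Interface

Orientations are given as a unit quaternion [w, x, y, z].
In Python, from station import bot gives the robot as it stands.
- The arm moves only by the tool move_arm, never from a script. Its argument "commands" is text: rows parted by semicolons, each of 7 numbers parted by spaces: the opening, from 0 (shut) to 1 (fully open), then the shift along the tool's x, y, z in cm, then the turn, a rotation vector about the tool's x, y, z in degrees. In form: gripper tx ty tz rx ry rz; .... A call has 1 to 12 rows; each row shifts and turns the commanded pose from where the row before left it, along the tool's axes as they then stand; what a row does not reach is not made up. A row lasts 1/12 s, in which the tool goes at most 41.7 mm and 7.16 degrees, less where a joint would pass 70% of its speed; a pose out of reach is approached as far as the arm can. A call with a gripper value outside its range is refused whole. The fingers move at their own pace and stop on an object; "force" is the grip in N (left out, the last holds). Time passes only in rows, so rows that do not move let the fingers close. It gives the time, the measured TCP pose, the force and the opening at its end, in the units of the state.
- bot.get_obs(): the state, without advancing time (a new reading comes with each control period).
- bot.read_camera(name): name is "scene" or "top" or "wrist"; returns a dict with "img" (400x640x3 uint8, red, green, blue), "K" (3x3 intrinsics, pixels), "distortion" ([k1, k2, p1, p2, k3] as OpenCV has them; the pictures are not rectified), "rvec" (rotation vector, rad) and "tvec" (3), from world to camera coordinates, as OpenCV has them; the wrist camera has in their place "hand_eye" (4x4, takes a point from camera to tool coordinates, whose origin is the TCP and whose axes are the flange's). Camera axes: x right, y down, z forward; pixel columns grow to the right and rows downward; lengths in m; the calibration is good to about 2 mm. A picture is of the moment at which its call begins: read the wrist's pose just before it. There is no depth.
- bot.hand_in(): hands the job in, once; it reports no verdict.
The state is a dict: "t": time; "q": joint angles; "joint_vel": joint speeds; "joint_torque": joint torques, N m; "eef_pos": TCP position; "tool_rot": TCP orientation; "contact_force": force on the tool from outside, world axes, zero at the start; "torque": the same for the moment, N m; "gripper_width": opening from 0.0 (shut) to 1.0 (fully open).
Only numpy, scipy, OpenCV 4.12 (cv2) and the standard library are available. Lean on these libraries where they do the work, as an engineer would, in place of code of your own. Each camera call takes 0.05 s, during which the arm holds its last target. There are 200 camera calls.

## Task

Push both wooden planes fully home in their bays of the plane till, until their toes meet the back stop. Then swing the steel drop bar down across the bays and press its snap hook onto the eyebolt's ring until the brass gate has flicked shut under the ring. Leave the glue jar, the bass bridge and the chisel where they are.

Things in the scene. Friction and masses are not known exactly. Their poses are not given: they have to be found in the camera images.
- till: Wooden plane till 240 x 280 mm, does not move. Origin: midway between its two bays, on the bench; x from its open front (robot side) to the back, y left, z up. Bays along x, 60 mm wide, centred at y +34 and -34 mm, floor z 28 mm (front edge x -115); walls to z 72 mm from x -85 back; back stop's face x +90 mm. 12 mm base board from x -125 to 115, y -148 to 142 mm.
- bar_pivot (a point): Pivot of the drop bar, at till x -97, y +120, z 67.5 mm, on the front of a wooden post (24 mm wide in y, top z 90 mm). The bar swings in the till's y-z plane through this point, in front of the post and the bay mouths.
- bar (a joint): Angle of the steel drop bar (10 mm wide in till x, 8 mm deep, 257 mm from pivot to the end of its snap hook). 0 = closed: level, pointing to till -y across the bay mouths; grows as it is raised; pi/2 upright; above that it leans outward to +y. Its stiff pivot (about 0.45 N m) holds it wherever it is left. A plane sticking out more than about 20 mm blocks it.
- gate (a joint): Brass sprung gate, 24 mm long, across the mouth on the hook's underside; turns inward only. 0 = shut against the nose, about 1 rad while the ring passes; its spring shuts it. The gate meets the ring when the bar has come down to about 0.14 rad and flicks shut under the ring's top when the bar is within about 0.02 rad of level.
- hook_back (a point): Point on the flat 10 mm wide back (upper side when closed) of the snap hook, 220 mm along the bar from the pivot, 4 mm off the bar's middle line; straight over the ring when closed. The hook reaches 36 mm farther out and 40 mm below the bar's middle line. Pressing it onto the ring takes roughly 5 to 8 N here; it then stops hard on the ring.
- ring_top (a point): Middle of the wire at the top of the eyebolt's upright ring (wire 6 mm thick, ring 46 mm outside, 34 mm inside, lying in the till's x-z plane), at till x -97, y -100, z 60 mm. With the hook fully on, hook_back lies about 11 mm above this point.
- plane_horn: Pale wooden plane with a curved horn at the toe: body 160 x 52 x 54 mm, iron 80 and horn 102 mm high, about 0.45 kg, lying in one of the bays and sticking out 30 to 70 mm. Origin: centre of its sole; x points to the toe, into the bay. Its flat heel faces the robot, 80 mm behind the origin. Home: origin at till x about +10 mm, toe on the back stop.
- plane_knob: Browner wooden plane with a round dark knob at the toe; same body size, mass, origin, axes, heel and home as plane_horn; it lies in the other bay, sticking out 30 to 70 mm.
- glue_jar: Bystander: amber jar with a white cap, 72 mm across, 97 mm tall; origin at its foot.
- bridge: Bystander: maple double-bass bridge lying flat, about 150 x 150 x 20 mm; origin under its middle.
- chisel: Bystander: chisel lying flat, about 255 mm long, 29 mm thick; origin at its ferrule, x towards the edge.
Not all that is in view belongs to the job. What is shaped like the plane_horn but green or turquoise is not meant.

How it is judged:
On the way, in this order (a step that is already met when the one before it is completed fails the run):
1. both planes are pushed home, toes within 6 mm of the back stop (x of each of plane_horn, plane_knob in the frame of till above 0.004 m), for 0.1 s.
2. the snap hook is on the ring with its gate shut (value of joint bar below 0.08 rad and value of joint gate below 0.1 rad), for 0.2 s.
At the end, for the whole second after the job is handed in: Both planes lie at rest on the bay floors with their toes within 6 mm of the back stop, and the drop bar is down (below 0.08 rad) with the ring inside the snap hook and the gate shut (below 0.1 rad) (all of step 1 and all of step 2 and z of each of plane_horn, plane_knob in the frame of till below 0.036 m and linear speed of each of plane_horn, plane_knob below 0.02 m/s); the robot touches nothing.
It fails at once if the glue jar, the bridge or the chisel is shifted by more than 20 mm (distance of any of glue_jar, bridge, chisel from where it was at the start of the episode above 0.02 m).
It also fails if it takes over 59 s, if anything falls off the work surface, if the arm or the gripper's body presses on something with over 40 N, if the wrist force passes 120 N, or if a joint passes its speed limit or range.

## Working session

There is one attempt and no reset: what is moved stays moved. The work goes in short steps, Python scripts to look and compute and a tool call to move; the robot and the scene stay as the last step left them, time stands still between calls to the robot, and variables do not carry over. Pictures are saved under pics/ and viewed, about 8 in all and at most 12, crops included, and the job is handed in when it is done.

Besides the shell and the picture viewer there is one more tool, called after "Call:" as name(argument=value, ...) on one line, values as JSON. move_arm: Moves the arm, as the interface text tells. Its arguments: {"type":"object","properties":{"commands":{"type":"string"},"force":{"type":"number"}},"required":["commands"]}

```bash
mkdir -p pics; python3 - <<'E'
from station import bot
import cv2,pickle
o=bot.get_obs();print(o)
d={}
for n in("scene","top"):
    c=bot.read_camera(n);d[n]=c;cv2.imwrite(f"pics/{n}0.png",c["img"][:,:,::-1])
    print(n,c["K"],c["distortion"],c["rvec"],c["tvec"])
pickle.dump(d,open("cams.pkl","wb"))
E
```

```text
{'t': 0.0, 'q': array([-1.31708981,  0.47785028,  0.02237574,  1.5564839 , -0.01150991,
        1.10930247, -0.08307285]), 'joint_vel': array([ 0.00098782, -0.00016459, -0.00073615, -0.00071224, -0.00015891,
        0.00056101, -0.00155984]), 'joint_torque': array([ 2.22968829e-04, -5.96453261e+01,  1.60793591e+00, -2.81185716e+01,
        1.24165855e-02,  9.54501535e-03, -8.20110614e-06]), 'eef_pos': array([0.23874313, 0.63071337, 0.23027908]), 'tool_rot': array([-9.68543285e-05,  1.79912181e-01,  9.83682210e-01, -9.52753607e-04]), 'contact_force': array([-0.49423782, -0.12653931,  0.11018579]), 'torque': array([-0.01291712, -0.03418071, -0.01249351]), 'gripper_width': 1.000415635559529}
scene [[420.2148497    0.         315.65891537]
 [  0.         420.2148497  194.21406205]
 [  0.           0.           1.        ]] [-0.04433579  0.          0.          0.          0.        ] [ 1.79755686  1.80716354 -0.67929108] [-0.02292775 -0.35218077  1.52516856]
top [[487.23839477   0.         316.53508391]
 [  0.         487.23839477 196.49839232]
 [  0.           0.           1.        ]] [-0.08457629  0.          0.          0.          0.        ] [ 2.10146988 -2.1168811   0.17184479] [0.02694552 0.54506675 1.19580279]
```

View pics/scene0.png

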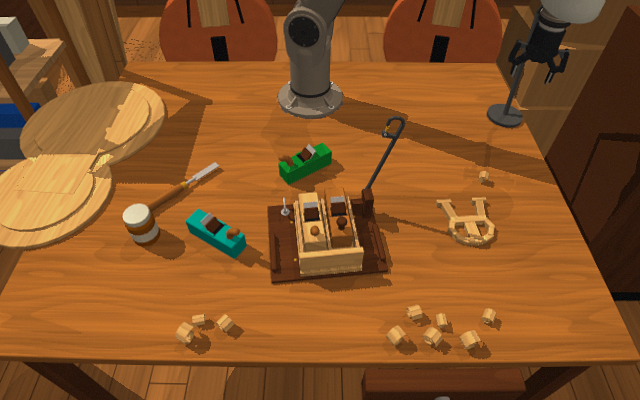

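View pics/top0.png

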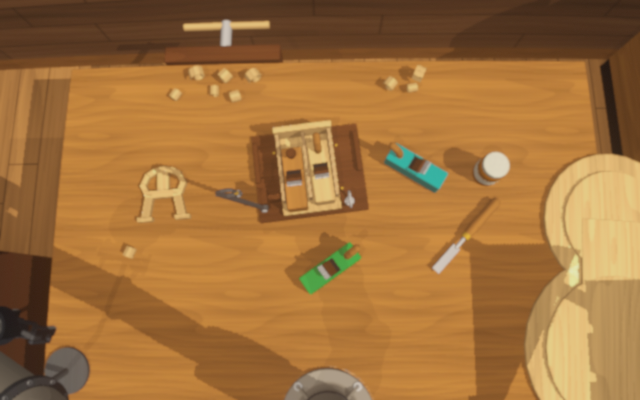

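The scene view shows the till at about (325,240), with the bar raised and leaning outward and its hook at (395,127); the ring is at (285,207). In the top view the till is at (310,170) and the ring at (349,199), with the green decoy in front at (330,268). Next I'll zoom in for exact points.

```bash
python3 - <<'E'
import cv2,pickle
import numpy as np
d=pickle.load(open("cams.pkl","rb"))
def crop(n,x,y,w,h,s):
    return cv2.resize(d[n]["img"][y:y+h,x:x+w,::-1],None,fx=s,fy=s,interpolation=cv2.INTER_CUBIC)
a=crop("top",205,115,175,115,4.5);b=crop("scene",255,110,160,180,3)
cv2.imwrite("pics/c1.png",a);cv2.imwrite("pics/c2.png",b)
E
```

```text
(no output)
```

View pics/c1.png

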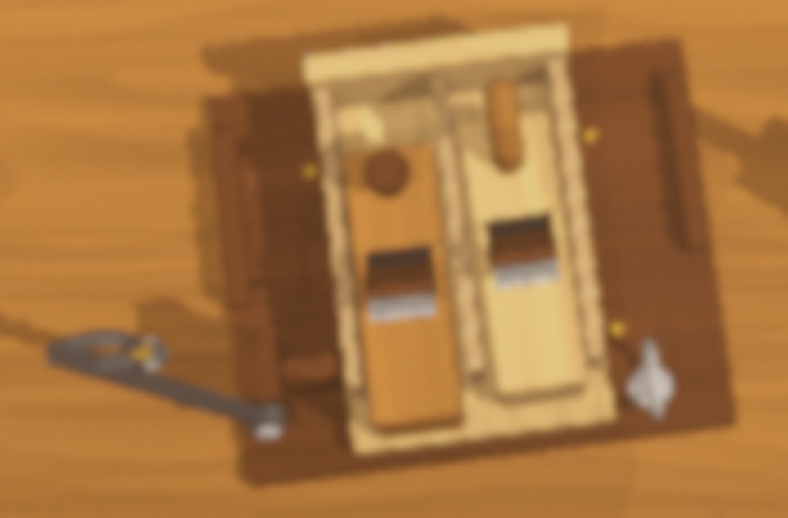

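View pics/c2.png

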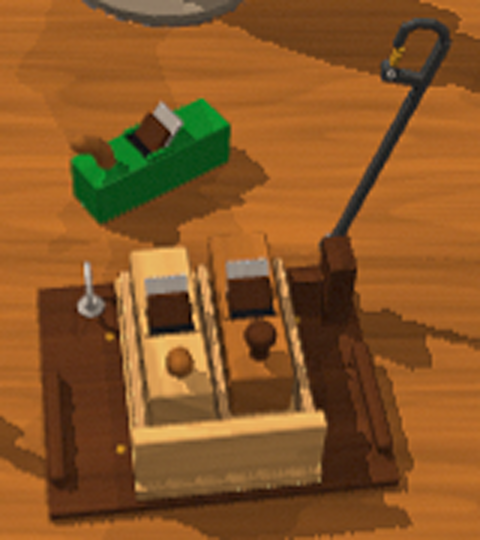

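The top crop shows base corners at (205,98), (682,40), (735,424) and (248,485), the ring at (651,385), and heels at y≈430 (knob, left bay) and y≈395 (horn, right bay). The scene crop shows base corners at (38,290), (50,520) and (400,485), and the hook end at (445,35).

```bash
cat > h.py <<'E'
import cv2,pickle,numpy as np
from scipy.optimize import least_squares
d=pickle.load(open("cams.pkl","rb"))
def t2w(p,s):
    p=np.atleast_2d(p);c,n=np.cos(s[2]),np.sin(s[2])
    return np.c_[p[:,:2]@np.array([[c,n],[-n,c]])+s[:2],p[:,2]]
def proj(n,P):
    c=d[n];return cv2.projectPoints(np.atleast_2d(P).astype(float),c["rvec"],c["tvec"],c["K"],c["distortion"])[0][:,0]
def ray(n,uv,z):
    c=d[n];R=cv2.Rodrigues(c["rvec"])[0];C=-R.T@np.ravel(c["tvec"])
    v=np.array([*cv2.undistortPoints(np.array([[uv]],float),c["K"],c["distortion"])[0,0],1])@R
    return C+v*(z-C[2])/v[2]
def w2t(w,s):
    c,n=np.cos(s[2]),np.sin(s[2]);q=np.array(w[:2])-s[:2]
    return np.array([c*q[0]+n*q[1],-n*q[0]+c*q[1],w[2]])
top=lambda a:(np.array(a)+.5)/4.5-.5+[205,115]
sc=lambda a:(np.array(a)+.5)/3-.5+[255,110]
E
python3 - <<'E'
from h import *
TT=[((205,98),(.115,.142,.012)),((682,40),(.115,-.148,.012)),((735,424),(-.125,-.148,.012)),((248,485),(-.125,.142,.012)),((355,453),(-.115,.064,.028)),((615,420),(-.115,-.064,.028))]
TS=[((38,290),(-.125,-.148,.012)),((50,520),(.115,-.148,.012)),((400,485),(.115,.142,.012)),((87,265),(-.097,-.1,.063))]
def f(s): return np.r_[(proj("top",t2w([b for a,b in TT],s))-[top(a) for a,b in TT]).ravel(),(proj("scene",t2w([b for a,b in TS],s))-[sc(a) for a,b in TS]).ravel()]
r=least_squares(f,[.65,0,.0],loss="soft_l1");s=r.x;print(s,f(s).reshape(-1,2).round(1).tolist())
np.save("s.npy",s)
for n,a in dict(knob=[(372,432),(462,420)],horn=[(497,399),(583,387)]).items():
    for p in a: print(n,w2t(ray("top",top(p),.082),s).round(4))
print("ring",w2t(ray("top",top((651,385)),.06),s))
def bar(th,u,v): # along, below
    return t2w([-.097,.120-u*np.cos(th)-v*np.sin(th),.0675+u*np.sin(th)-v*np.cos(th)],s)
for th in np.arange(1.4,2.5,.1):
    e=bar(th,.245,-.0);print(round(th,2),((proj("top",e)[0]-[205,115]+.5)*4.5-.5).round(),((proj("scene",e)[0]-[255,110]+.5)*3-.5).round(), bar(th,.257,0).round(3))
print("ringw",t2w([-.097,-.1,.06],s))
E
```

```text
[0.62571385 0.05053339 0.11861699] [[-0.2, -0.4], [-0.8, -1.0], [0.1, -0.2], [-1.1, 0.1], [3.6, -1.1], [-5.4, 0.0], [-0.5, -1.6], [-0.8, -2.7], [-0.2, -2.8], [-0.1, 1.0]]
knob [-0.1151  0.0587  0.082 ]
knob [-0.1148  0.0085  0.082 ]
horn [-0.1055 -0.0122  0.082 ]
horn [-0.1049 -0.0603  0.082 ]
ring [-0.10473182 -0.09916851  0.06      ]
1.4 [281. 318.] [305.  35.] [[0.52  0.115 0.321]]
1.5 [227. 324.] [337.  30.] [[0.517 0.14  0.324]]
1.6 [174. 330.] [369.  27.] [[0.514 0.166 0.324]]
1.7 [121. 338.] [400.  27.] [[0.511 0.191 0.322]]
1.8 [ 71. 346.] [430.  30.] [[0.508 0.216 0.318]]
1.9 [ 24. 356.] [459.  34.] [[0.505 0.241 0.311]]
2.0 [-20. 366.] [485.  42.] [[0.503 0.264 0.301]]
2.1 [-59. 376.] [510.  51.] [[0.5   0.287 0.289]]
2.2 [-93. 387.] [531.  62.] [[0.497 0.308 0.275]]
2.3 [-122.  398.] [550.  76.] [[0.495 0.328 0.259]]
2.4 [-146.  408.] [566.  90.] [[0.493 0.346 0.241]]
ringw [[ 0.54122934 -0.06024282  0.06      ]]
```

Call:
move_arm(commands="0 0 0 0 0 0 -6.9; 0 0 0 0 0 0 -6.9; 0 0 0 0 0 0 -6.9; 0 0 0 0 0 0 -6.8; 0 0 0 0 0 0 0", force=30)

```text
t: 0.52
eef_pos: [0.2389, 0.6309, 0.2307]
tool_rot: [-0.0, -0.061, 0.998, -0.0]
contact_force: [1.2, -0.1, -0.9]
gripper_width: 0.3
```

Call:
move_arm(commands="0 -.55 -3.1 0 0 0 0;0 -.55 -3.1 0 0 0 0;0 -.55 -3.1 0 0 0 0;0 -.55 -3.1 0 0 0 0;0 -.55 -3.1 0 0 0 0;0 -.55 -3.1 0 0 0 0;0 -.55 -3.1 0 0 0 0;0 -.55 -3.1 0 0 0 0;0 -.55 -3.1 0 0 0 0;0 -.55 -3.1 0 0 0 0;0 -.55 -3.1 0 0 0 0;0 -.55 -3.1 0 0 0 0")

```text
t: 1.52
eef_pos: [0.3484, 0.2681, 0.2312]
tool_rot: [-0.0, -0.057, 0.998, 0.0]
contact_force: [1.0, -0.9, -0.1]
gripper_width: -0.001
```

Call:
move_arm(commands="0 -1.2 -3.1 0 0 0 0;0 -1.2 -3.1 0 0 0 0;0 -1.2 -3.1 0 0 0 0;0 -1.2 -3.1 0 0 0 0;0 -1.2 -3.1 0 0 0 0;0 -1.2 -3.1 0 0 0 0;0 -1.2 -3 0 0 0 0;0 0 0 0 0 0 0;0 0 0 0 0 0 0")

```text
t: 2.27
eef_pos: [0.4576, 0.0634, 0.2312]
tool_rot: [-0.0, -0.055, 0.998, -0.0]
contact_force: [-0.2, -0.7, -0.4]
gripper_width: -0.001
```

```bash
python3 - <<'E'
from station import bot
from h import *
s=np.load("s.npy");o=bot.get_obs();print(w2t(o["eef_pos"],s),o["q"].round(2),o["tool_rot"])
c=bot.read_camera("wrist");c["pos"]=o["eef_pos"];c["rot"]=o["tool_rot"];pickle.dump(c,open("w1.pkl","wb"));print(c["hand_eye"])
cv2.imwrite("pics/w1.png",c["img"][:,:,::-1])
E
```

```text
[-0.16541577  0.0326796   0.23120574] [-0.53  0.12  0.28  2.06 -0.04  0.97  1.45] [-6.14591972e-05 -5.52101668e-02  9.98474753e-01 -4.57536681e-05]
[[ 1.00533902e-04 -9.52028766e-01 -3.06008528e-01  7.87222754e-02]
 [ 9.99998370e-01  6.47344404e-04 -1.68543262e-03 -1.34435553e-03]
 [ 1.80267325e-03 -3.06007860e-01  9.52027279e-01 -1.42967616e-01]
 [ 0.00000000e+00  0.00000000e+00  0.00000000e+00  1.00000000e+00]]
```

View pics/w1.png

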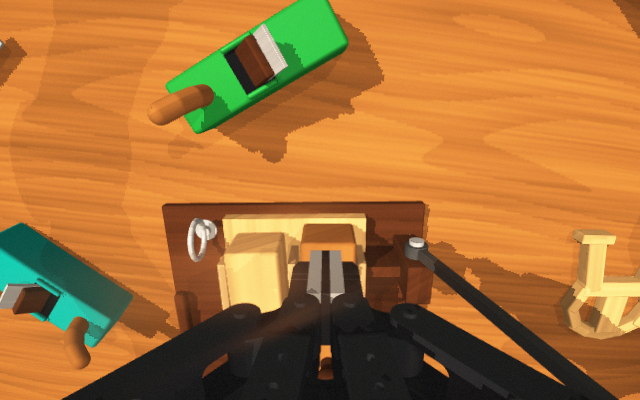

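The wrist view shows the base front corners at (163,204) and (428,203), the heel top edges at about (303–356,225) for knob and (231–285,234) for horn, the ring at (199,238), and the bar pivot at (416,243).

```bash
cat >> h.py <<'E'
def wray(c,uv,z):
    from scipy.spatial.transform import Rotation as R
    v=np.array([*cv2.undistortPoints(np.array([[uv]],float),c["K"],c["distortion"])[0,0],1])
    H=c["hand_eye"];r=R.from_quat(np.r_[c["rot"][1:],c["rot"][0]]).as_matrix()
    C=r@H[:3,3]+c["pos"];v=r@H[:3,:3]@v
    return C+v*(z-C[2])/v[2]
E
python3 - <<'E'
from h import *
s=np.load("s.npy");c=pickle.load(open("w1.pkl","rb"))
for n,p,z in [("bR",(163,204),.012),("bL",(428,203),.012),("floorR",(223,214),.028),("floorL",(366,214),.028),("knob1",(303,226),.082),("knob2",(356,226),.082),("horn1",(232,235),.082),("horn2",(285,235),.082),("pivothead",(416,243),.07),("ringtop",(190,242),.06)]:
    print(n,w2t(wray(c,p,z),s).round(4))
E
```

```text
bR [-0.1244 -0.1478  0.012 ]
bL [-0.1234  0.1421  0.012 ]
floorR [-0.1182 -0.0771  0.028 ]
floorL [-0.1171  0.073   0.028 ]
knob1 [-0.126   0.0107  0.082 ]
knob2 [-0.1256  0.058   0.082 ]
horn1 [-0.1176 -0.0538  0.082 ]
horn2 [-0.1173 -0.0058  0.082 ]
pivothead [-0.1029  0.1163  0.07  ]
ringtop [-0.1007 -0.1028  0.06  ]
```

Call:
move_arm(commands="0 0 0 3.5 0 0 0;0 0 0 3.5 0 0 0;0 0 0 3.5 0 0 0;0 0 0 3.5 0 0 0;0 0 0 3.6 0 0 0;0 0 0 0 0 0 0;0 -1 0 0 0 0 0;0 -1 0 0 0 0 0;0 -1 0 0 0 0 0;0 -1 0 0 0 0 0;0 -1 0 0 0 0 0;0 0 0 0 0 0 0")

```text
t: 3.32
eef_pos: [0.5103, 0.0717, 0.0567]
tool_rot: [0.002, -0.059, 0.998, 0.0]
contact_force: [-0.9, -0.1, -0.0]
gripper_width: -0.002
```

Call:
move_arm(commands="0 -.8 0 0 0 0 0;0 -.8 0 0 0 0 0;0 -.6 0 0 0 0 0;0 -.3 0 0 0 0 0;0 0 0 0 0 0 0")

```text
t: 3.73
eef_pos: [0.5327, 0.0741, 0.0553]
tool_rot: [0.001, -0.059, 0.998, 0.0]
contact_force: [0.1, 0.3, 0.5]
gripper_width: 0.001
```

Call:
move_arm(commands="0 -.3 0 0 0 0 0;0 -.3 0 0 0 0 0;0 -.2 0 0 0 0 0;0 0 0 0 0 0 0")

```text
t: 4.07
eef_pos: [0.5401, 0.075, 0.0553]
tool_rot: [0.0, -0.059, 0.998, 0.0]
contact_force: [-0.0, -0.9, 0.2]
gripper_width: 0.004
```

Call:
move_arm(commands="0 -.2 0 0 0 0 0;0 -.2 0 0 0 0 0;0 0 0 0 0 0 0")

```text
t: 4.32
eef_pos: [0.5436, 0.0753, 0.0552]
tool_rot: [-0.0, -0.059, 0.998, -0.0]
contact_force: [-2.2, -0.5, 1.4]
gripper_width: 0.002
```

Call:
move_arm(commands="0 -.2 0 0 0 0 0;0 -.2 0 0 0 0 0;0 0 0 0 0 0 0")

```text
t: 4.57
eef_pos: [0.5435, 0.0753, 0.0545]
tool_rot: [-0.004, -0.059, 0.998, -0.0]
contact_force: [-11.4, -0.8, 8.6]
gripper_width: 0.001
```

Call:
move_arm(commands="0 -.2 0 0 0 0 0;0 -.1 0 0 0 0 0;0 0 0 0 0 0 0")

```text
t: 4.82
eef_pos: [0.5434, 0.0752, 0.0539]
tool_rot: [-0.007, -0.059, 0.998, -0.0]
contact_force: [-19.7, -2.6, 12.2]
gripper_width: 0.001
```

Call:
move_arm(commands="0 2 0 0 0 0 0;0 3 0 0 0 0 0;0 3 0 0 0 0 0;0 1.5 0 0 0 0 0;0 0 0 0 0 0 0;0 0 -3.3 0 0 0 0;0 0 -3.4 0 0 0 0;0 0 0 0 0 0 0;0 -1.5 0 0 0 0 0;0 -1.5 0 0 0 0 0;0 -1 0 0 0 0 0;0 0 0 0 0 0 0")

```text
t: 5.82
eef_pos: [0.5075, 0.0037, 0.0558]
tool_rot: [0.002, -0.059, 0.998, -0.0]
contact_force: [0.4, 0.5, -0.3]
gripper_width: 0.001
```

Call:
move_arm(commands="0 -.8 0 0 0 0 0;0 -.8 0 0 0 0 0;0 -.8 0 0 0 0 0;0 -.8 0 0 0 0 0;0 -.6 0 0 0 0 0;0 -.3 0 0 0 0 0;0 0 0 0 0 0 0;0 0 0 0 0 0 0")

```text
t: 6.48
eef_pos: [0.5452, 0.008, 0.0554]
tool_rot: [0.001, -0.059, 0.998, -0.0]
contact_force: [-0.2, 0.2, -0.1]
gripper_width: -0.001
```

Call:
move_arm(commands="0 -.3 0 0 0 0 0;0 -.3 0 0 0 0 0;0 -.2 0 0 0 0 0;0 0 0 0 0 0 0")

```text
t: 6.82
eef_pos: [0.5515, 0.0088, 0.0551]
tool_rot: [-0.001, -0.059, 0.998, 0.0]
contact_force: [-4.3, -1.0, 3.2]
gripper_width: 0.005
```

Call:
move_arm(commands="0 -.2 0 0 0 0 0;0 -.2 0 0 0 0 0;0 0 0 0 0 0 0")

```text
t: 7.07
eef_pos: [0.5514, 0.0086, 0.0543]
tool_rot: [-0.005, -0.059, 0.998, 0.0]
contact_force: [-15.0, -1.6, 8.8]
gripper_width: -0.003
```

Call:
move_arm(commands="0 2.8 0 0 0 0 0;0 2.8 0 0 0 0 0;0 3 0 0 0 0 0;0 0 0 -3.5 0 0 0;0 0 0 -3.5 0 0 0;0 0 0 -3.5 0 0 0;0 0 0 -3.5 0 0 0;0 0 0 -3.6 0 0 0;0 0 0 0 0 0 0;0 0 0 0 0 0 0")

```text
t: 7.9
eef_pos: [0.4732, -0.0004, 0.2337]
tool_rot: [0.003, -0.059, 0.998, 0.001]
contact_force: [0.1, -0.2, -0.8]
gripper_width: -0.001
```

```bash
python3 - <<'E'
from station import bot
from h import *
s=np.load("s.npy");o=bot.get_obs();print(w2t(o["eef_pos"],s),o["q"].round(2),o["tool_rot"])
c=bot.read_camera("wrist");c["pos"]=o["eef_pos"];c["rot"]=o["tool_rot"];pickle.dump(c,open("w2.pkl","wb"))
cv2.imwrite("pics/w2.png",cv2.resize(c["img"][180:320,150:450,::-1],None,fx=2.5,fy=2.5))
E
```

```text
[-0.15742751 -0.03251773  0.23372557] [-0.4   0.13  0.3   2.04 -0.05  0.97  1.61] [ 3.39053180e-03 -5.91259617e-02  9.98244577e-01  6.23817696e-04]
```

View pics/w2.png

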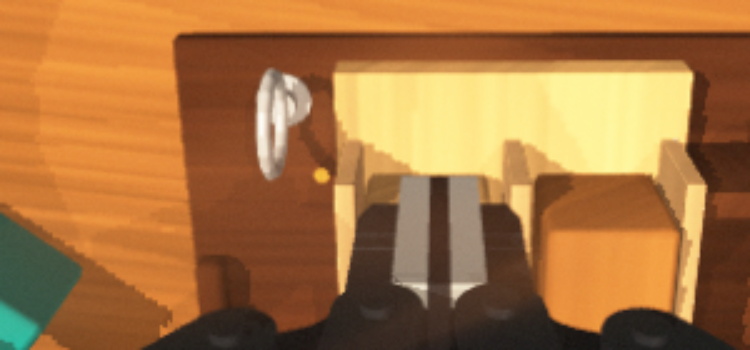

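Both heels are now level, just inside the wall ends (crop row ≈176). Next I'll check the heel x, then go to the bar.

```bash
python3 - <<'E'
from h import *
s=np.load("s.npy");c=pickle.load(open("w2.pkl","rb"))
for p in [(390,250.2),(303,250.5)]: print(w2t(wray(c,p,.082),s).round(4))
for p in [(355,236),(437,247)]: print("wall front",w2t(wray(c,p,.072),s).round(4))
E
```

```text
[-0.0914  0.0256  0.082 ]
[-0.0912 -0.0548  0.082 ]
wall front [-0.1013 -0.0062  0.072 ]
wall front [-0.0897  0.0727  0.072 ]
```

Call:
move_arm(commands="0 .9 3.1 0 0 0 0;0 .9 3.1 0 0 0 0;0 .9 3.1 0 0 0 0;0 .9 3.1 0 0 0 0;0 .9 3.1 0 0 0 0;0 .9 3.1 0 0 0 0;0 .9 3.1 0 0 0 0;0 .9 3.1 0 0 0 0;0 .9 3.1 0 0 0 0;0 .9 3.1 0 0 0 0;0 0 0 0 0 0 0;0 0 0 0 0 0 0")

```text
t: 8.95
eef_pos: [0.3437, 0.2976, 0.2297]
tool_rot: [-0.001, -0.061, 0.998, -0.001]
contact_force: [-0.2, -1.6, -0.4]
gripper_width: 0.003
```

```bash
python3 - <<'E'
from h import *
from station import bot
s=np.load("s.npy");c=pickle.load(open("w2.pkl","rb"))
for p in [(390,250.2),(303,250.5),(355,236),(415,236)]: print(w2t(wray(c,p,.028),s).round(4))
for p in [(390,272),(362,254),(432,253)]: print("top",w2t(wray(c,p,.072 if p[1]<260 else .082),s).round(4))
o=bot.get_obs();print(w2t(o["eef_pos"],s),o["tool_rot"])
E
```

```text
[-0.0647  0.0366  0.028 ]
[-0.0644 -0.0586  0.028 ]
[-0.0817 -0.0022  0.028 ]
[-0.0816  0.0627  0.028 ]
top [-0.0686  0.027   0.082 ]
top [-0.0825  0.001   0.072 ]
top [-0.0833  0.0685  0.072 ]
[-0.25080587  0.27866341  0.22965566] [-1.12982431e-03 -6.11097934e-02  9.98130082e-01 -8.09742117e-04]
```

Heels are at about −0.068, so both planes are home. Now the bar.

Call:
move_arm(commands="0 0 0 -2 0 0 0;0 0 0 -1.8 0 0 0;0 -3 0 0 0 0 0;0 -3 0 0 0 0 0;0 -3 0 0 0 0 0;0 -3 0 0 0 0 0;0 -3.4 0 0 0 0 0;0 0 0 0 0 0 0;0 0 -2 0 0 0 0;0 0 -2 0 0 0 0;0 0 0 0 0 0 0")

```text
t: 9.87
eef_pos: [0.5039, 0.2684, 0.2678]
tool_rot: [-0.001, -0.055, 0.998, -0.002]
contact_force: [0.2, -0.9, 0.0]
gripper_width: 0.004
```

```bash
python3 - <<'E'
from station import bot
from h import *
s=np.load("s.npy");o=bot.get_obs();print(w2t(o["eef_pos"],s),o["tool_rot"],o["contact_force"])
c=bot.read_camera("scene")["img"][:,:,::-1];cv2.imwrite("pics/s3.png",cv2.resize(c[60:285,240:500],None,fx=2.6,fy=2.6))
E
```

```text
[-0.09514775  0.23079175  0.26780927] [-9.14684257e-04 -5.54075072e-02  9.98461231e-01 -2.08353294e-03] [ 0.18498517 -0.87492161  0.04946834]
```

View pics/s3.png

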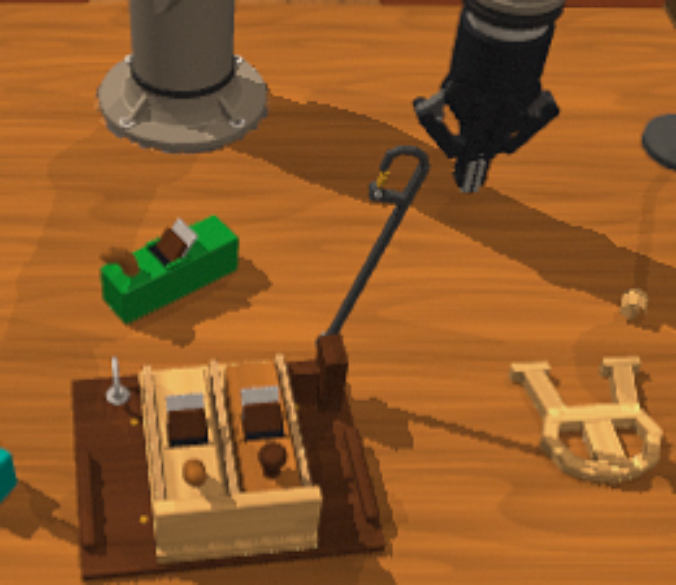

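The scene view shows the closed fingers to the right of the upright hook at about (470,185), with the hook at (405,165). The path is clear, so I'll push in till −y.

Call:
move_arm(commands="0 0 -1.5 0 0 0 0;0 .1 -1.5 0 0 0 0;0 .1 -1.5 0 0 0 0;0 0 -1.5 0 0 0 0;0 0 -1.5 0 0 0 0;0 0 -1.5 0 0 0 0;0 0 0 0 0 0 0")

```text
t: 10.5
eef_pos: [0.5146, 0.1831, 0.2756]
tool_rot: [0.005, -0.057, 0.998, 0.002]
contact_force: [-1.4, 0.9, 24.9]
gripper_width: -0.0
```

Call:
move_arm(commands="0 0 -1.5 0 0 0 0;0 0 -1.5 0 0 0 0;0 0 -1.5 0 0 0 0;0 0 -1.5 0 0 0 0;0 0 -1.5 0 0 0 0;0 0 0 0 0 0 0")

```text
t: 11.0
eef_pos: [0.5202, 0.1066, 0.2694]
tool_rot: [0.0, -0.057, 0.998, -0.001]
contact_force: [-0.2, -0.9, 0.1]
gripper_width: 0.002
```

```bash
python3 - <<'E'
from station import bot
from h import *
s=np.load("s.npy");o=bot.get_obs();p=w2t(o["eef_pos"],s);print(p,o["tool_rot"],o["contact_force"])
# arc waypoints for the lower -y corner at u on the bar back
y0,z0=p[1],p[2]
for th in np.r_[np.arange(1.2,0.05,-.1),.1,.05,0]:
    u=.21 if th>.9 else .225
    print(round(th,2),round(.12-u*np.cos(th)+.004*np.sin(th)+.0145,4),round(.0675+u*np.sin(th)+.004*np.cos(th),4))
c=bot.read_camera("scene")["img"][:,:,::-1];cv2.imwrite("pics/s4.png",cv2.resize(c[60:285,240:500],None,fx=2.6,fy=2.6))
E
```

```text
[-0.09809724  0.06812571  0.26936578] [ 4.82643815e-05 -5.66490200e-02  9.98393981e-01 -5.87023984e-04] [-0.18560164 -0.87230528  0.05604726]
1.2 0.0621 0.2647
1.1 0.0428 0.2565
1.0 0.0244 0.2464
0.9 -0.0022 0.2462
0.8 -0.0194 0.2317
0.7 -0.035 0.2155
0.6 -0.0489 0.1978
0.5 -0.061 0.1789
0.4 -0.0712 0.1588
0.3 -0.0793 0.1378
0.2 -0.0852 0.1161
0.1 -0.089 0.0939
0.1 -0.089 0.0939
0.05 -0.09 0.0827
0.0 -0.0905 0.0715
```

View pics/s4.png

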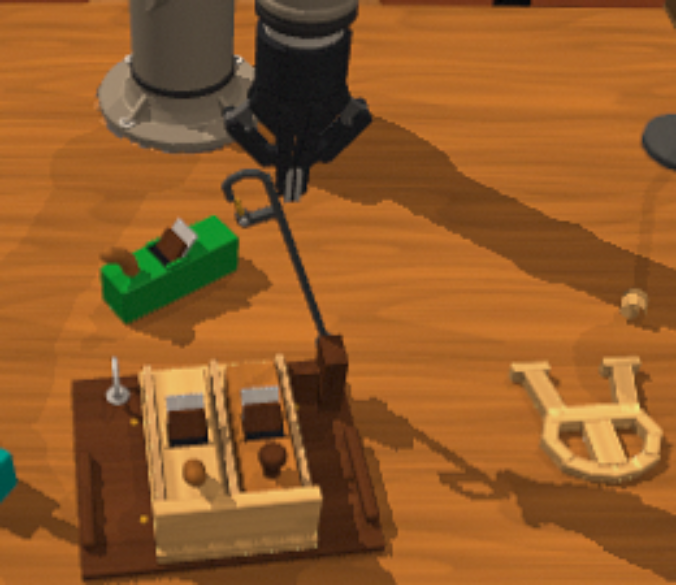

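The bar has swung to about 1.25 rad, with its back against the fingers at crop (285,190). I'll follow the arc down.

Call:
move_arm(commands="0 0 -1.2 .6 0 0 0;0 0 -1.3 .7 0 0 0;0 0 -.9 .5 0 0 0;0 0 -.9 .5 0 0 0;0 0 -1.4 0 0 0 0;0 0 -1.3 0 0 0 0;0 0 -.9 .7 0 0 0;0 0 -.8 .7 0 0 0;0 0 -.8 .8 0 0 0;0 0 -.8 .8 0 0 0;0 0 0 0 0 0 0")

```text
t: 11.97
eef_pos: [0.5311, 0.0065, 0.214]
tool_rot: [-0.002, -0.058, 0.998, -0.001]
contact_force: [-0.7, -0.6, -0.9]
gripper_width: 0.0
```

Call:
move_arm(commands="0 0 -.7 .9 0 0 0;0 0 -.7 .9 0 0 0;0 0 -.6 1 0 0 0;0 0 -.6 1 0 0 0;0 0 -.5 1 0 0 0;0 0 -.5 1 0 0 0;0 0 -.4 1 0 0 0;0 0 -.4 1.1 0 0 0;0 0 0 0 0 0 0")

```text
t: 12.72
eef_pos: [0.5359, -0.0361, 0.1347]
tool_rot: [-0.002, -0.059, 0.998, -0.0]
contact_force: [-0.5, -0.4, -0.3]
gripper_width: -0.0
```

```bash
python3 - <<'E'
from station import bot
from h import *
s=np.load("s.npy");o=bot.get_obs();p=w2t(o["eef_pos"],s);print(p,o["tool_rot"],o["contact_force"])
c=bot.read_camera("scene")["img"][:,:,::-1];cv2.imwrite("pics/s5.png",cv2.resize(c[110:285,240:420],None,fx=3.3,fy=3.3))
E
```

```text
[-0.09942258 -0.07542941  0.13472004] [-2.04966167e-03 -5.85306768e-02  9.98283479e-01 -2.32034788e-04] [-0.54714661 -0.40730228 -0.25061646]
```

View pics/s5.png

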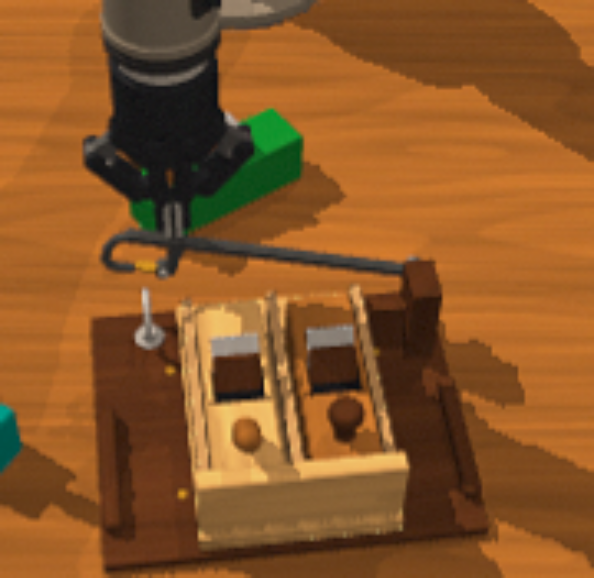

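The bar is now at about 0.28 rad, with the fingertips on the hook's back at crop (172,238) and the ring below at (148,310). I'll press down and watch the force.

Call:
move_arm(commands="0 -.1 -.5 .7 0 0 0;0 -.1 -.5 .7 0 0 0;0 0 -.4 .7 0 0 0;0 0 -.4 .6 0 0 0;0 0 0 .6 0 0 0;0 0 0 .5 0 0 0;0 0 0 0 0 0 0")

```text
t: 13.35
eef_pos: [0.5417, -0.0538, 0.0987]
tool_rot: [-0.0, -0.059, 0.998, -0.001]
contact_force: [-0.9, -1.2, 4.0]
gripper_width: 0.001
```

Call:
move_arm(commands="0 0 0 .5 0 0 0;0 0 0 .5 0 0 0;0 0 0 .5 0 0 0;0 0 0 0 0 0 0")

```text
t: 13.68
eef_pos: [0.5417, -0.0537, 0.084]
tool_rot: [0.0, -0.058, 0.998, -0.0]
contact_force: [0.4, 0.1, -0.2]
gripper_width: -0.002
```

Call:
move_arm(commands="0 0 0 .3 0 0 0;0 0 0 .3 0 0 0;0 0 0 .2 0 0 0;0 0 0 0 0 0 0")

```text
t: 14.02
eef_pos: [0.5413, -0.0523, 0.0758]
tool_rot: [-0.0, -0.059, 0.998, 0.0]
contact_force: [-0.1, 0.8, 0.5]
gripper_width: -0.002
```

Call:
move_arm(commands="0 0 0 .2 0 0 0;0 0 0 .2 0 0 0;0 0 0 .1 0 0 0;0 0 0 0 0 0 0")

```text
t: 14.35
eef_pos: [0.5415, -0.0524, 0.071]
tool_rot: [-0.0, -0.059, 0.998, 0.0]
contact_force: [0.1, -0.1, 0.3]
gripper_width: 0.001
```

Call:
move_arm(commands="0 0 0 .2 0 0 0;0 0 0 .2 0 0 0;0 0 0 0 0 0 0")

```text
t: 14.6
eef_pos: [0.5418, -0.0525, 0.0699]
tool_rot: [0.0, -0.059, 0.998, 0.001]
contact_force: [-10.2, 2.3, 30.4]
gripper_width: 0.004
```

```bash
python3 - <<'E'
from station import bot
from h import *
s=np.load("s.npy");o=bot.get_obs();p=w2t(o["eef_pos"],s);print(p,o["tool_rot"],o["contact_force"])
c=bot.read_camera("scene")["img"][:,:,::-1];cv2.imwrite("pics/s6.png",cv2.resize(c[150:250,250:390],None,fx=5,fy=5,interpolation=cv2.INTER_CUBIC))
E
```

```text
[-0.0955324  -0.09238893  0.06994674] [ 3.25050311e-07 -5.88284825e-02  9.98267836e-01  7.32399877e-04] [-10.21248982   2.28697408  30.44689692]
```

View pics/s6.png

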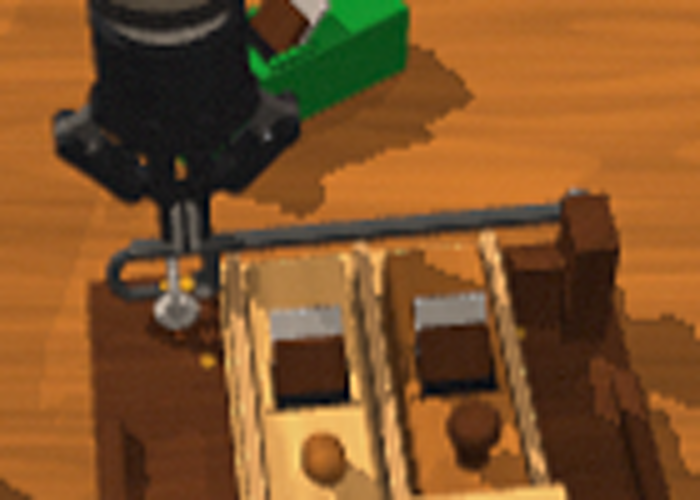

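The bar is level and hard on the ring (30 N at z 0.070). The ring sits inside the hook and the brass gate appears shut across it at crop (180,285). I'll lift off and check.

Call:
move_arm(commands="0 0 0 -.5 0 0 0;0 0 0 -1 0 0 0;0 0 0 -3 0 0 0;0 0 0 -3.5 0 0 0;0 0 0 -3.5 0 0 0;0 0 0 -3.5 0 0 0;0 2 0 -2 0 0 0;0 3 0 0 0 0 0;0 0 0 0 0 0 0;0 0 0 0 0 0 0;0 0 0 0 0 0 0")

```text
t: 15.57
eef_pos: [0.4923, -0.0585, 0.2375]
tool_rot: [0.0, -0.059, 0.998, 0.0]
contact_force: [0.8, -0.1, -0.4]
gripper_width: -0.001
```

```bash
python3 - <<'E'
from station import bot
from h import *
s=np.load("s.npy");o=bot.get_obs();print(w2t(o["eef_pos"],s),o["contact_force"])
a=bot.read_camera("scene")["img"][150:250,250:390,::-1];b=bot.read_camera("wrist")["img"][:,:,::-1]
a=cv2.resize(a,None,fx=3,fy=3,interpolation=cv2.INTER_CUBIC);b=cv2.resize(b[100:400,60:],(600,300))[:,:480]
b=cv2.copyMakeBorder(b,0,300-b.shape[0],0,0,cv2.BORDER_CONSTANT)
v=np.vstack([cv2.copyMakeBorder(a,0,0,0,60,cv2.BORDER_CONSTANT),b]);cv2.imwrite("pics/f.png",v)
E
```

```text
[-0.14540609 -0.09244816  0.23745256] [ 0.82705717 -0.09014307 -0.40815252]
```

View pics/f.png

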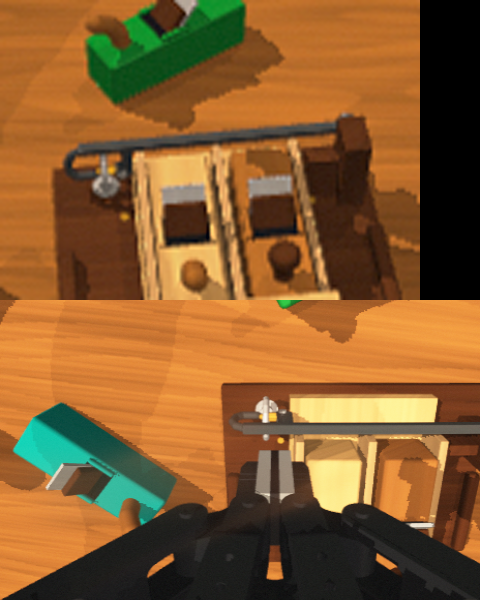

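The bar stays level with the ring through the hook, and the planes are still home. One close crop of the gate before handing in.

```bash
python3 - <<'E'
from station import bot
import cv2,numpy as np
b=bot.read_camera("wrist")["img"][200:270,340:460,::-1];a=bot.read_camera("scene")["img"][190:225,265:320,::-1]
w=bot.read_camera("wrist")["img"][:,:,::-1][175:265,270:390]
cv2.imwrite("pics/g.png",np.vstack([cv2.resize(a,(660,280),interpolation=cv2.INTER_CUBIC),cv2.resize(w,(660,310),interpolation=cv2.INTER_CUBIC)]))
E
```

```text
(no output)
```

View pics/g.png

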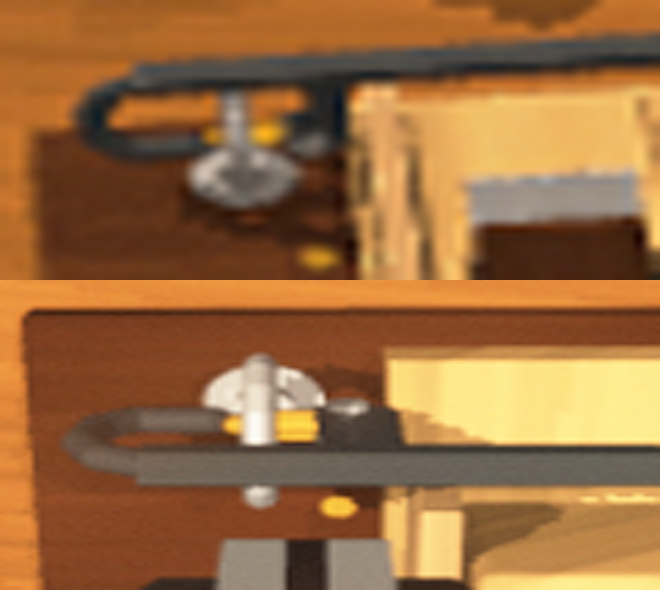

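The brass gate lies straight across the mouth, from the nose at (215,135) to the pivot at (310,140), under the ring's top, so it is shut.

```bash
python3 -c "
from station import bot
print(bot.hand_in())"
```

```text
the job is handed in; nothing more can be done
None
```

I pushed both planes home, swung the drop bar down and pressed its hook onto the ring until it stopped hard. I handed in at about 16 s; no verdict was reported.

- **Planes:** Both stopped hard against the back stop at the same depth. Afterwards the camera put their heels at about till x −65 to −69 mm, against −70 mm when home.
- **Bar and gate:** The last pictures show the bar level, the ring inside the hook, and the brass gate straight across the mouth under the ring.
- **At hand-in:** The arm was clear of everything. I did not re-measure the glue jar, bridge or chisel at the end, but the arm never worked near them.
- **Irregularities:**
  - While I swung the bar past upright, the hook's tip briefly pushed up on the gripper with about 25 N, under the 40 N limit.
  - My first reading of the heel positions after the push (−91 mm) was wrong. I had taken the sole edge for the top edge, and corrected it.

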